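Fetch the battery from behind the bit jars and put it on charge

TASK

The rotary tool's battery is boxed in by three bit jars, which were put on the desk caddy without minding the colours: first stand all three jars on the aluminium side tray, then set the battery upright on the black field of the charging pad, lined up with it, while the jars wait on the tray. Only then put each jar back on the caddy, this time on the disc of its own colour, centred and upright. Never tip a jar over, and leave the hard drive where it lies.

Things in the scene. Friction and masses are not known exactly. Their poses are not given: they have to be found in the camera images.
- jar_red: Closed accessory jar, upright white cylinder with a red lid and a red band; 49 mm diameter (lid too), 95 mm tall, about 0.13 kg, loose. At the start it stands on any of the three discs, not always its own. Origin: centre of its underside; z up.
- jar_yellow: Closed accessory jar, upright white cylinder with a yellow lid and a yellow band; 49 mm diameter (lid too), 95 mm tall, about 0.13 kg, loose. At the start it stands on any of the three discs, not always its own. Origin: centre of its underside; z up.
- jar_blue: Closed accessory jar, upright white cylinder with a blue lid and a blue band; 49 mm diameter (lid too), 95 mm tall, about 0.13 kg, loose. At the start it stands on any of the three discs, not always its own. Origin: centre of its underside; z up.
- spot_red: The red jar's own place: flat red disc, 74 mm diameter, 3 mm thick, fixed on a low wooden caddy board whose top is 10 mm above the table. Two discs stand 120 mm apart at the rear, one midway between them, 62 mm nearer the robot; which colour is where changes. Origin: centre of its underside; x points to the caddy's rear, y along the two rear discs.
- spot_yellow: The yellow jar's own place: flat yellow disc, 74 mm diameter, 3 mm thick, fixed on a low wooden caddy board whose top is 10 mm above the table. Two discs stand 120 mm apart at the rear, one midway between them, 62 mm nearer the robot; which colour is where changes. Origin: centre of its underside; x points to the caddy's rear, y along the two rear discs.
- spot_blue: The blue jar's own place: flat blue disc, 74 mm diameter, 3 mm thick, fixed on a low wooden caddy board whose top is 10 mm above the table. Two discs stand 120 mm apart at the rear, one midway between them, 62 mm nearer the robot; which colour is where changes. Origin: centre of its underside; x points to the caddy's rear, y along the two rear discs.
- battery: Rotary-tool battery: black block 56 mm long (x), 36 mm wide (y), 40 mm tall, orange strip on top; 0.22 kg, loose. Stands on the caddy board (underside 10 mm above the table) between the rear jars, behind the front one, 13 to 20 mm from each; x within 0.06 rad of the caddy's. The caddy's rear rim, 45 mm high, starts 47 mm behind its centre. Origin: centre of its underside.
- charger: Charging pad: grey plate 100 mm (x) by 120 mm (y), 16 mm high, fixed, flat top with a black field 66 mm (x) by 46 mm (y) at its centre where the battery stands, its long side along the charger's x; thin flush orange lines either side of the field, parallel to x; small green lamp at one corner. Origin: centre of its underside.
- side_tray: Side area: empty aluminium tray, 110 mm (x) by 250 mm (y), walls 4 mm thick and 18 mm high, floor 4 to 5 mm above the table, fixed. Room for the three jars in a row along y, 75 mm apart. Origin: centre of its underside. One of tray and charger lies left of the caddy, the other right; this changes.
- drive: External hard drive lying flat in front of the caddy, near the robot: black rubber edge, aluminium top, 78 mm by 116 mm by 16 mm, loose. Not to be moved. Origin: centre of its underside.
Not all that is in view belongs to the job. Leave any pink look-alike of the jar_blue alone.

How it is judged (in metres and radians):
On the way, in this order (a step that is already met when the one before it is completed fails the run):
1. all three jars stand upright on the side tray, released (x of jar_red in the frame of side_tray between -0.06 and 0.06 m and y of jar_red in the frame of side_tray between -0.12 and 0.12 m and z of each of jar_red, jar_yellow, jar_blue in the frame of side_tray below 0.012 m and angle between each of jar_red, jar_yellow, jar_blue's own z axis and vertical below 0.1 rad and x of jar_yellow in the frame of side_tray between -0.06 and 0.06 m and y of jar_yellow in the frame of side_tray between -0.12 and 0.12 m and x of jar_blue in the frame of side_tray between -0.06 and 0.06 m and y of jar_blue in the frame of side_tray between -0.12 and 0.12 m and linear speed of each of jar_red, jar_yellow, jar_blue below 0.03 m/s and angular speed of each of jar_red, jar_yellow, jar_blue below 0.3 rad/s and contact force between the fingers and jar_red below 0.2 N and contact force between the fingers and jar_yellow below 0.2 N and contact force between the fingers and jar_blue below 0.2 N), for 0.2 s.
2. the battery stands on the charger's field, lined up and released, all three jars still on the tray (horizontal distance between battery and charger below 0.015 m and z of battery in the frame of charger between 0.011 and 0.02 m and angle between each of battery, jar_red, jar_yellow, jar_blue's own z axis and vertical below 0.1 rad and angle between the x axis of battery and the x axis of charger, either way round below 0.26 rad and linear speed of battery below 0.03 m/s and angular speed of battery below 0.3 rad/s and contact force between the fingers and battery below 0.2 N and x of jar_red in the frame of side_tray between -0.06 and 0.06 m and y of jar_red in the frame of side_tray between -0.12 and 0.12 m and z of each of jar_red, jar_yellow, jar_blue in the frame of side_tray below 0.012 m and x of jar_yellow in the frame of side_tray between -0.06 and 0.06 m and y of jar_yellow in the frame of side_tray between -0.12 and 0.12 m and x of jar_blue in the frame of side_tray between -0.06 and 0.06 m and y of jar_blue in the frame of side_tray between -0.12 and 0.12 m), for 0.2 s.
At the end, for the whole second after the job is handed in: The battery stands upright on the charging pad, within 15 mm of its centre and 0.26 rad of its long axis (either way round); each jar stands upright on the disc of its own colour within 13 mm of its centre; all released and at rest (horizontal distance between battery and charger below 0.015 m and z of battery in the frame of charger between 0.011 and 0.02 m and angle between each of battery, jar_red, jar_yellow, jar_blue's own z axis and vertical below 0.1 rad and angle between the x axis of battery and the x axis of charger, either way round below 0.26 rad and linear speed of each of battery, jar_red, jar_yellow, jar_blue below 0.03 m/s and angular speed of each of battery, jar_red, jar_yellow, jar_blue below 0.3 rad/s and contact force between the fingers and battery below 0.2 N and horizontal distance between jar_red and spot_red below 0.013 m and z of jar_red in the frame of spot_red below 0.007 m and contact force between the fingers and jar_red below 0.2 N and horizontal distance between jar_yellow and spot_yellow below 0.013 m and z of jar_yellow in the frame of spot_yellow below 0.007 m and contact force between the fingers and jar_yellow below 0.2 N and horizontal distance between jar_blue and spot_blue below 0.013 m and z of jar_blue in the frame of spot_blue below 0.007 m and contact force between the fingers and jar_blue below 0.2 N); the robot touches nothing.
It fails at once if a jar is tipped over (more than 0.6 rad) (angle between any of jar_red, jar_yellow, jar_blue's own z axis and vertical above 0.6 rad).
It fails at once if the hard drive is moved more than 20 mm (distance of drive from where it was at the start of the episode above 0.02 m).
It also fails if it takes over 144 s, if anything falls off the work surface, if the arm or the gripper's body presses on something with over 40 N, if the wrist force passes 120 N, or if a joint passes its speed limit or range.

ROBOT

A 6-joint arm with a two-finger parallel gripper is mounted at the origin on the work surface. World frame = base frame: x ahead of the robot, y to its left, z up, the work surface at z = 0. Lengths are in mm, angles in rad, forces in N, time in s.
With the tool pointing down it reaches from about 350 to 975 mm from the base axis. Payload 7.1 kg.
Tool frame: the origin (TCP) lies on the front face of the gripper's body, between the roots of the fingers; the fingertips stand 80 mm ahead of it and the grasp point (between the pads) lies 61 mm ahead of it (env.tips_ahead is the distance from the TCP to the fingertips, in mm); z points along the fingers, y is the line along which they close (so a half turn about z gives the same grasp; the last joint's range is limited). The gripper opens to 88 mm and grips with 3 to 60 N. Pads are 20 mm wide; open, the fingers measure 115 mm over their backs; the gripper's body (75 mm by 178 mm) begins 61 mm behind the grasp point.
Start: joints at [1.305, 0.423, 1.63, -0, 1.089, -0.019], TCP at [152.658, 606.054, 302.675] pointing down, gripper open.
Joint ranges: [-3, 3], [-0.9, 2.11], [0.09, 2.58], [-1.31, 4.45], [0.11, 2.69], [-2.54, 2.54]. Speed limits (rad/s): [2.39, 2.39, 3.01, 3.14, 3.14, 3.14].

INTERFACE

Orientations are given as a unit quaternion [x, y, z, w].
In Python, from station import env, set_gripper, viewer, workorder gives the robot as it stands. Calls block until the motion is done:
- env.reach(position, orientation): joint-space move of the TCP to a pose.
- env.move_l(position, rot=None, rate=150, f_stop=None): straight line of the TCP; rot=None keeps the orientation; rate is the mean speed in mm/s. With f_stop (N) it stops when the force on the tool has changed by that much, and returns True; else False.
- env.move_joints(angles): joint-space move.
- set_gripper(opening): finger opening in mm; the grip force is fixed at half the most; returns when the fingers have stopped.
- env.hold(seconds).
- env.ik(position, orientation): joint angles nearest the present ones, or None.
- env.read_state(): the state.
- viewer.camera(name): name is "scene" or "top" or "wrist"; returns the picture (420x560x3 uint8, blue, green, red); there is no depth.
- viewer.camera_params(name): a dict with "fx", "fy", "cx", "cy" (pixels), "pose" (4x4, takes a point from camera to world coordinates); the wrist camera has in their place "tool_from_camera" (4x4, takes a point from camera to tool coordinates, whose origin is the TCP and whose axes are the flange's). Camera axes: x right, y up, looking along -z (the intrinsics and any distortion apply to the point x, -y, -z); pixel columns grow to the right and rows downward; lengths in mm; the calibration is good to about 2 mm. The wrist camera is an equidistant fisheye: a pixel r from the principal point sees the ray r / f radians off the axis. A picture is of the moment at which its call begins: read the wrist's pose just before it. camera_params takes no time and is no camera call.
A pose or a line that the arm cannot do raises env.IKError and nothing moves.
- workorder.sign_off(): hands the job in; it is judged then, once.
The state is a dict: "time_s": time; "qpos": joint angles; "dq": joint speeds; "tau": joint torques, N m; "tool_pos": TCP position; "orientation": TCP orientation; "force": force on the tool from outside, world axes, zero at the start; "wrist_torque": the same for the moment, N m; "width": finger opening in mm; "grip_force": force on a finger pad.
Only numpy, scipy, OpenCV 4.12 (cv2) and the standard library are available. Lean on these libraries where they do the work, as an engineer would, in place of code of your own. Each camera call takes 0.05 s, during which the arm holds its last target. There are 200 camera calls.

## Working session

There is one attempt and no reset: what is moved stays moved. The work goes in short steps, each a Python script; the robot and the scene stay as the last script left them, time stands still between calls to the robot, and variables do not carry over. Pictures are saved under pics/ and viewed, at most 14 in all, crops included, and the job is handed in when it is done.

```bash
ls; mkdir -p pics
python3 - <<'E'
from station import env, set_gripper, viewer, workorder
import cv2
for n in("scene","top"):
    cv2.imwrite(f"pics/{n}0.png",viewer.camera(n)); p=viewer.camera_params(n); print(n,p)
print(viewer.camera_params("wrist")); s=env.read_state(); print(s['time_s'],s['tool_pos'],s['orientation'],s['width'])
E
```

```text
pics
scene {'fx': 475.6255323741545, 'fy': 475.6255323741545, 'cx': 274.4417205125833, 'cy': 213.28898310568437, 'pose': array([[-6.17900364e-02, -8.32358361e-01,  5.50782671e-01,
         1.17464653e+03],
       [ 9.98086407e-01, -5.28281883e-02,  3.21357446e-02,
         2.60053900e+01],
       [ 2.34839494e-03,  5.51714366e-01,  8.34029822e-01,
         9.07227370e+02],
       [ 0.00000000e+00,  0.00000000e+00,  0.00000000e+00,
         1.00000000e+00]])}
top {'fx': 420.8750781114796, 'fy': 420.8750781114796, 'cx': 282.34875089529834, 'cy': 211.3013394173019, 'pose': array([[ 1.73292697e-02,  9.93174019e-01, -1.15347581e-01,
         4.97459009e+02],
       [-9.99281806e-01,  2.10919603e-02,  3.14801838e-02,
         1.16187653e+01],
       [ 3.36982073e-02,  1.14719211e-01,  9.92826235e-01,
         9.88796586e+02],
       [ 0.00000000e+00,  0.00000000e+00,  0.00000000e+00,
         1.00000000e+00]])}
{'fx': 325.19226210127806, 'fy': 325.19226210127806, 'cx': 279.94276173682795, 'cy': 202.1666976621154, 'tool_from_camera': array([[-3.64344123e-04,  9.56510677e-01,  2.91697091e-01,
         7.98348950e+01],
       [ 9.99999925e-01,  3.09649887e-04,  2.33669362e-04,
        -2.17922026e-01],
       [ 1.33183268e-04,  2.91697154e-01, -9.56510718e-01,
        -8.11125383e+01],
       [ 0.00000000e+00,  0.00000000e+00,  0.00000000e+00,
         1.00000000e+00]])}
0.1 [152.57822327 605.71179195 302.00192694] [ 1.23071094e-01  9.92397642e-01 -6.48106000e-04 -8.10100462e-05] 88.1058497079822
```

View pics/top0.png

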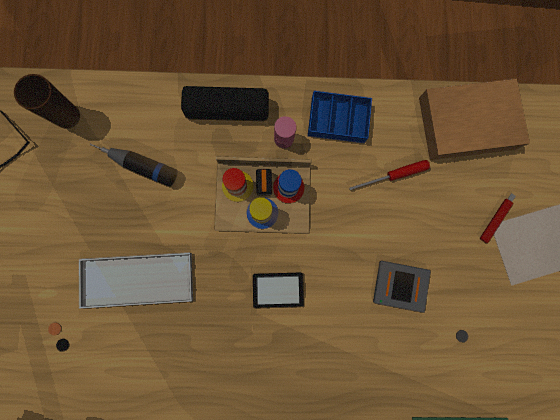

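View pics/scene0.png

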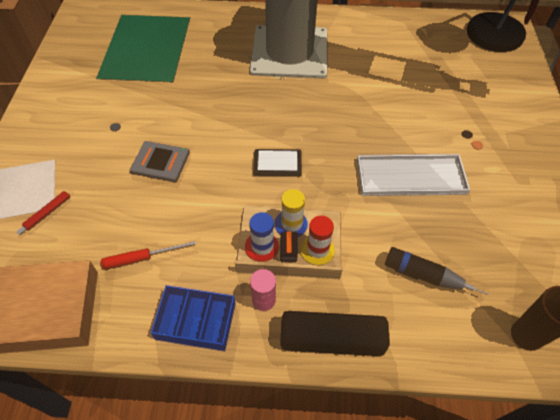

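Top picture: red jar lid at (234,177) stands on the yellow disc. Blue jar lid at (290,180) stands on the red disc. Yellow jar lid at (261,208) stands on the blue disc. The battery is at (264,181), the charger at (403,287), the tray at (136,281) and the drive at (278,290).

Candidates for the blue jar: blue lid (290,180), pink look-alike (285,132) behind the rim, blue sorting box (340,117). I choose (290,180), and will check it in a close wrist view.

```bash
cat > h.py <<'E'
from station import env, set_gripper, viewer, workorder
import numpy as np, cv2
from scipy.spatial.transform import Rotation as R
def down(yaw):
    """tool pointing down; tool y (closing line) at angle yaw from world x; best half turn"""
    out=[]
    for a in (yaw,yaw+np.pi):
        y=np.array([np.cos(a),np.sin(a),0]); z=np.array([0,0,-1.])
        out.append(R.from_matrix(np.c_[np.cross(y,z),y,z]).as_quat())
    return out
def best(pos,yaw):
    c=[]
    for q in down(yaw):
        j=env.ik(pos,q)
        if j is not None: c.append((abs(j[5]),q))
    return min(c,key=lambda t:t[0])[1]
def plane(name,uv,z,pose=None):
    p=viewer.camera_params(name); uv=np.atleast_2d(uv).astype(float)
    a=(uv-[p['cx'],p['cy']])/[p['fx'],p['fy']]
    if name=='wrist':
        r=np.linalg.norm(a,axis=1,keepdims=True)+1e-12
        d=np.c_[a/r*np.sin(r),np.cos(r)]
        T=pose@p['tool_from_camera']
    else: d=np.c_[a,np.ones(len(a))]; T=p['pose']
    w=(d*[1,-1,-1])@T[:3,:3].T; o=T[:3,3]
    return (o+w*((z-o[2])/w[:,2])[:,None])[:,:2]
def tool():
    s=env.read_state(); T=np.eye(4); T[:3,:3]=R.from_quat(s['orientation']).as_matrix(); T[:3,3]=s['tool_pos']; return T
def rectify(img,pose,z,c,half,mmpp):
    """metric top-down map of the plane z round c; up = +x, left = +y"""
    n=int(2*half/mmpp); p=viewer.camera_params('wrist'); T=pose@p['tool_from_camera']
    k=np.arange(n); X=c[0]+half-k[:,None]*mmpp+0*k[None]; Y=c[1]+half-k[None]*mmpp+0*k[:,None]
    P=np.stack([X,Y,np.full_like(X,z)],-1)-T[:3,3]; P=(P@T[:3,:3])*[1,-1,-1]
    r=np.hypot(P[...,0],P[...,1])+1e-9; th=np.arctan2(r,P[...,2])
    return cv2.remap(img,(p['cx']+p['fx']*th*P[...,0]/r).astype('f4'),(p['cy']+p['fx']*th*P[...,1]/r).astype('f4'),cv2.INTER_LINEAR)
E
python3 - <<'E'
from h import *
for n,uv,z in [('red',(234,177),108),('blue',(290,180),108),('yel',(261,208),108),('bat',(264,181),50),('tray',(136,281),10),('chg',(403,287),16),('drive',(278,290),16)]:
    print(n,plane('top',uv,z).round(0))
for n,c in [('cad',(515,50)),('chg',(330,-270)),('tray',(345,350))]:
  for z in (300,):
    for yaw in (np.pi/2,):
      for dx in (0,-60):
        print(n,dx,[env.ik([c[0]+dx,c[1],z],q) is not None for q in down(yaw)])
E
```

```text
red [[671.  87.]]
blue [[667. -31.]]
yel [[606.  29.]]
bat [[675.  25.]]
tray [[445. 310.]]
chg [[ 441. -300.]]
drive [[430. -12.]]
cad 0 [True, True]
cad -60 [True, True]
chg 0 [True, True]
chg -60 [True, True]
tray 0 [True, True]
tray -60 [True, True]
```

Run:
```python
from h import *
for n,c,z,half in [('tray',(445,310),4.5,150),('cad',(650,28),13,130),('chg',(441,-300),16,100)]:
    p=[c[0]-10,c[1],360]
    env.reach(p,best(p,np.pi/2)); env.hold(.2)
    T=tool(); im=viewer.camera('wrist'); np.savez(f'{n}.npz',im=im,T=T)
    print(n,T[:3,3].round(1),T[:3,0].round(2))
    if n=='cad':
        for zz in(13,108): cv2.imwrite(f'pics/cad{zz}.png',rectify(im,T,zz,c,130,.5))
    else: cv2.imwrite(f'pics/{n}.png',rectify(im,T,z,c,half,.5))
print(env.read_state()['time_s'])
a,b=[cv2.imread(f'pics/cad{z}.png') for z in (13,108)]
cv2.imwrite('pics/cadA.png',cv2.resize(np.hstack([a,b]),(800,400)))
```

```text
tray [434.6 310.7 359.8] [-1. -0.  0.]
cad [639.7  29.3 360.2] [-1. -0. -0.]
chg [ 431.2 -299.8  360. ] [ 1.  0. -0.]
5.8083
```

View pics/cadA.png

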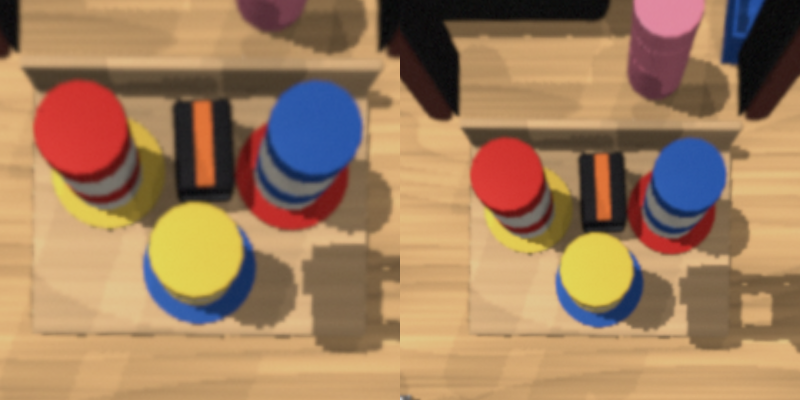

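View pics/tray.png

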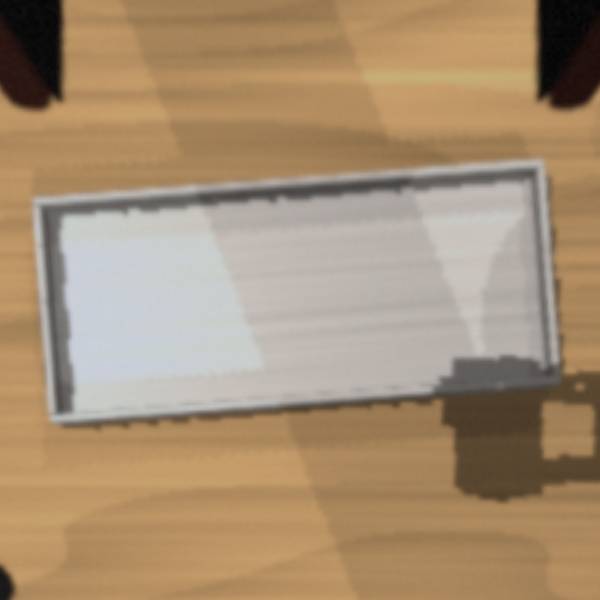

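View pics/chg.png

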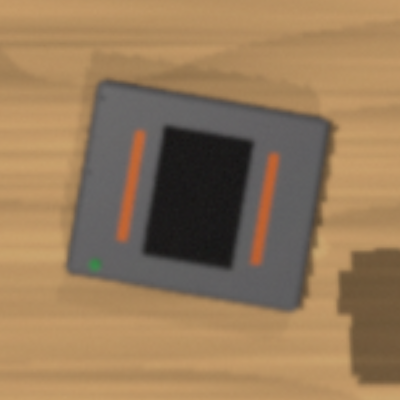

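Close view: blue lid at (690,175), red lid at (508,175), yellow lid at (597,272), and the pink look-alike at (668,15) behind the rim, so the choices are confirmed. In their own maps, the tray rim corners are at (34,198), (545,160), (560,383), (52,423). The charger field corners are at (165,126), (253,142), (233,268), (143,253).

```bash
cat >> h.py <<'E'
def blob(rect,c,half,mmpp,hue,near,rad,smin=110,vmin=50):
    h=cv2.cvtColor(rect,cv2.COLOR_BGR2HSV)
    dh=np.abs((h[...,0].astype(int)-hue+90)%180-90)
    m=((dh<9)&(h[...,1]>smin)&(h[...,2]>vmin)).astype('u1')
    yy,xx=np.mgrid[:m.shape[0],:m.shape[1]]; X=c[0]+half-yy*mmpp; Y=c[1]+half-xx*mmpp
    m[np.hypot(X-near[0],Y-near[1])>rad]=0
    m=cv2.morphologyEx(m,cv2.MORPH_OPEN,np.ones((5,5)))
    ct=max(cv2.findContours(m,0,1)[0],key=cv2.contourArea)
    w=lambda p:np.array([c[0]+half-p[1]*mmpp,c[1]+half-p[0]*mmpp])
    (ce,r)=cv2.minEnclosingCircle(ct); a=cv2.moments(ct)
    rr=cv2.minAreaRect(ct)
    return dict(circ=w(ce).round(1),r=round(r*mmpp,1),mean=w((a['m10']/a['m00'],a['m01']/a['m00'])).round(1),area_r=round((a['m00']/np.pi)**.5*mmpp,1),
      rect=(w(rr[0]).round(1),np.round(np.array(rr[1])*mmpp,1),rr[2]))
E
python3 - <<'E'
from h import *
d=np.load('cad.npz'); c=(650,28)
r=rectify(d['im'],d['T'],108,c,130,.5)
for n,h,near in [('red',0,(671,87)),('blue',110,(667,-31)),('yellow',26,(606,29))]:
    b=blob(r,c,130,.5,h,near,33); print(n,b['circ'],b['r'],b['mean'],b['area_r'])
d=np.load('tray.npz'); C=(d['T']@viewer.camera_params('wrist')['tool_from_camera'])[:3,3]
p=np.array([(34,198),(545,160),(560,383),(52,423)])*.5
W=np.c_[445+150-p[:,1],310+150-p[:,0]]; W=C[:2]+(W-C[:2])*(C[2]-18)/(C[2]-4.5)
print(C,W.round(1),W.mean(0)); v=W[0]-W[1]+W[3]-W[2]; print(np.arctan2(v[1],v[0])-np.pi/2, [np.linalg.norm(W[i]-W[i-1]) for i in range(4)])
E
```

```text
red [664.8  88.5] 27.0 [664.8  88.7] 25.2
blue [663.9 -28.7] 26.0 [664.2 -28.5] 24.3
yellow [604.4  31.4] 25.6 [604.6  31.3] 24.4
[353.8910824  310.92472353 440.93646562] [[491.6 438.9]
 [510.  191.3]
 [402.  184. ]
 [382.6 430.2]] [446.5425927  311.11880498]
0.0763966567658132 [np.float64(109.36841999929244), np.float64(248.28044947017733), np.float64(108.29520822560215), np.float64(246.90505263845336)]
```

```bash
cat >> h.py <<'E'
TR=np.array([446.5,311.1]); TY=0.076
def slot(k): return TR+k*75*np.array([-np.sin(TY),np.cos(TY)])
def pick(xy,yaw,z,safe=300,pre=None):
    p=[*xy,safe]; q=best(p,yaw); env.reach(p,q)
    hit=env.move_l([*xy,z],q,200,f_stop=15); set_gripper(10); s=env.read_state()
    env.move_l([*xy,safe],q,200); s2=env.read_state()
    print('pick hit',hit,'z',s['tool_pos'][2].round(1),'w',round(s['width'],1),round(s2['width'],1),'gf',round(s2['grip_force'],1),'t',round(s2['time_s'],1))
def place(xy,yaw,z,safe=300,opening=88):
    p=[*xy,safe]; q=best(p,yaw); env.reach(p,q)
    env.move_l([*xy,z+12],q,200); env.hold(.15)
    hit=env.move_l([*xy,z-5],q,30,f_stop=4); s=env.read_state()
    set_gripper(opening); env.hold(.1); env.move_l([*xy,safe],q,200)
    print('place hit',hit,'z',s['tool_pos'].round(1),'expected z',z,'t',round(env.read_state()['time_s'],1))
E
python3 - <<'E'
from h import *
pick((604.5,31.4),0,150)
place(slot(-1),TY,141.5)
E
```

```text
pick hit False z 150.2 w 48.4 48.6 gf 30.0 t 9.7
place hit True z [452.5 236.5 140.7] expected z 141.5 t 14.0
```

Run:
```python
from h import *
pick((664.8,88.6),0,150); place(slot(1),TY,141.5)
pick((664,-28.6),0,150); place(slot(0),TY,141.5)
p=[600,30,330]; env.reach(p,best(p,np.pi/2)); env.hold(.2)
T=tool(); im=viewer.camera('wrist'); np.savez('cad2.npz',im=im,T=T)
c=(650,28); r=rectify(im,T,13,c,130,.5); cv2.imwrite('pics/cad2.png',r)
for n,h,near in [('yellow',26,(664,88)),('red',0,(664,-28)),('blue',110,(604,31))]:
    b=blob(r,c,130,.5,h,near,48); print(n,b['circ'],b['r'],b['mean'],b['area_r'])
r=rectify(im,T,50,c,130,.5); cv2.imwrite('pics/cad2b.png',r); b=blob(r,c,130,.5,9,(670,28),40); print('strip',b['rect'],b['mean'])
t=viewer.camera('top'); cv2.imwrite('pics/v.png',np.hstack([r,cv2.resize(t[150:350,50:330],(280,200))if 0 else cv2.copyMakeBorder(t[150:350,50:330],0,320,0,0,0)]))
```

```text
pick hit False z 150.2 w 48.9 48.8 gf 29.8 t 17.5
place hit True z [441.3 386.  140.6] expected z 141.5 t 22.2
pick hit False z 150.3 w 49.3 48.9 gf 29.8 t 26.4
place hit True z [447.  311.3 140.5] expected z 141.5 t 31.2
yellow [668.5  87.7] 39.0 [668.7  87.7] 38.4
red [667.2 -31.2] 37.8 [667.4 -31.7] 37.0
blue [606.5  28.3] 36.6 [606.2  28.3] 35.7
strip (array([676.3,  26. ]), array([54.6, 13.8]), 87.56334686279297) [676.4  26. ]
```

View pics/v.png

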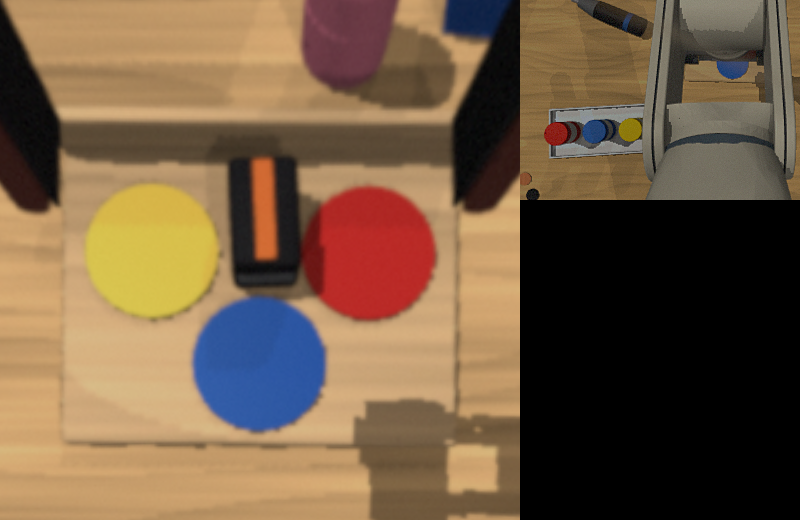

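All three jars stand on the tray: red, blue and yellow, at (556,133), (596,131), (630,129). The discs are clear and the battery's top face spans (231,157) to (298,269), yawed about +0.04.

Run:
```python
from h import *
pick((673.5,26),np.pi/2+.042,99,safe=250)
place((442.4,-299.2),np.pi/2-.172,105,safe=250)
p=[440,-300,360]; env.reach(p,best(p,np.pi/2)); env.hold(.2)
T=tool(); im=viewer.camera('wrist'); c=(441,-300); cv2.imwrite('pics/chg2.png',rectify(im,T,56,c,100,.5))
b=blob(rectify(im,T,56,c,100,.5),c,100,.5,9,(442,-299),20); print(b['rect'])
```

```text
pick hit False z 99.0 w 36.0 36.0 gf 30.0 t 38.6
place hit True z [ 442.5 -299.3  104.6] expected z 105 t 43.4
(array([ 441.9, -299.5]), array([13.7, 39.8]), 10.124671936035156)
```

View pics/chg2.png

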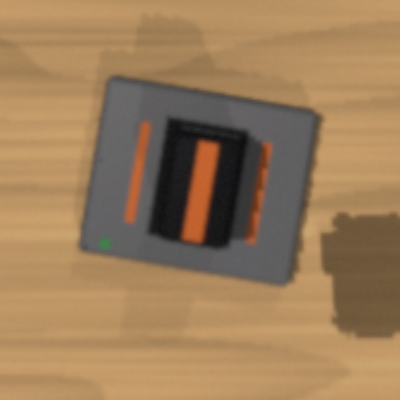

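The battery, at about (205,188), stands lined up on the field, about 4 mm off centre at most. Now I'll measure the discs from the opposite wrist orientation to cancel calibration bias, and check the lids on the tray.

Run:
```python
from h import *
c=(650,28); p=[640,30,340]
for q in [max(down(np.pi/2),key=lambda q:R.from_quat(q).as_matrix()[0,0])]:
    env.reach(p,q); env.hold(.2); T=tool(); im=viewer.camera('wrist'); r=rectify(im,T,13,c,130,.5)
    print(T[:3,0].round(1))
    for n,h,near in [('yellow',26,(664,88)),('red',0,(664,-28)),('blue',110,(604,31))]:
        b=blob(r,c,130,.5,h,near,48); print(n,b['circ'],b['r'],b['mean'],b['area_r'])
c=TR; p=[*TR,380]
for q in down(np.pi/2):
    env.reach(p,q); env.hold(.2); T=tool(); im=viewer.camera('wrist'); r=rectify(im,T,99.5,c,150,.5); print(T[:3,0].round(1))
    for n,h,k in [('red',0,1),('blue',110,0),('yellow',26,-1)]:
        b=blob(r,c,150,.5,h,slot(k),33); print(n,slot(k).round(1),b['circ'],b['r'],b['mean'],b['area_r'])
print(env.read_state()['time_s'])
```

```text
[ 1. -0.  0.]
yellow [669.3  87.9] 38.7 [669.3  87.8] 38.2
red [668.3 -31.8] 37.2 [668.2 -31.8] 36.8
blue [607.2  28.3] 36.0 [607.3  28.5] 35.5
[-1.  0.  0.]
red [440.8 385.9] [440.7 385.2] 25.8 [440.8 385.3] 24.5
blue [446.5 311.1] [446.8 309.1] 24.9 [446.7 309.4] 23.6
yellow [452.2 236.3] [450.9 237.3] 25.8 [450.9 237. ] 24.6
[1. 0. 0.]
red [440.8 385.9] [443.8 384.6] 26.1 [444.5 385.1] 24.4
blue [446.5 311.1] [450.5 309.4] 24.3 [450.4 309.4] 23.7
yellow [452.2 236.3] [454.8 236.9] 26.0 [454.8 236.9] 24.6
51.2167
```

Run:
```python
from h import *
for f,t in [((452.6,237),(669,87.8)),((441.6,385.2),(667.8,-31.6)),((447.5,309.4),(606.9,28.4))]:
    pick(f,TY,141.5); place(t,0,150)
c=(650,28)
for k,q in enumerate(down(np.pi/2)):
    p=[635,30,360]; env.reach(p,q); env.hold(.2); T=tool(); im=viewer.camera('wrist'); r=rectify(im,T,108,c,130,.5)
    for n,h,near in [('yellow',26,(669,88)),('red',0,(668,-32)),('blue',110,(607,28))]:
        b=blob(r,c,130,.5,h,near,33); print(n,b['circ'],b['r'],b['mean'],b['area_r'])
p=[250,350,350]; env.reach(p,best(p,np.pi/2)); cv2.imwrite('pics/top9.png',viewer.camera('top')); print(env.read_state()['time_s'])
cv2.imwrite('pics/cad9.png',np.hstack([rectify(im,T,13,c,130,.5)[:400],cv2.imread('pics/top9.png')[140:320,200:450].repeat(1,0) if 0 else cv2.resize(cv2.imread('pics/scene0.png'),(1,400))]))
cv2.imwrite('pics/scene9.png',viewer.camera('scene'))
```

```text
pick hit False z 141.7 w 48.7 48.7 gf 30.0 t 55.4
place hit True z [669.1  87.8 150.1] expected z 150 t 59.6
pick hit False z 141.7 w 48.8 48.6 gf 30.0 t 63.5
place hit True z [668.3 -31.7 150.2] expected z 150 t 68.5
pick hit False z 141.7 w 48.9 48.5 gf 30.0 t 72.6
place hit True z [607.4  28.3 150.2] expected z 150 t 77.0
yellow [664.7  85.8] 30.4 [666.9  85.4] 26.8
red [663.1 -29.4] 29.9 [665.6 -28.9] 26.0
blue [601.3  28.4] 29.9 [601.3  28.6] 27.6
yellow [673.8  82.4] 30.5 [671.7  84.6] 26.8
red [672.8 -25.8] 29.8 [671.1 -27.9] 26.1
blue [614.8  28.2] 28.9 [611.7  28.3] 24.8
83.525
```

View pics/cad9.png

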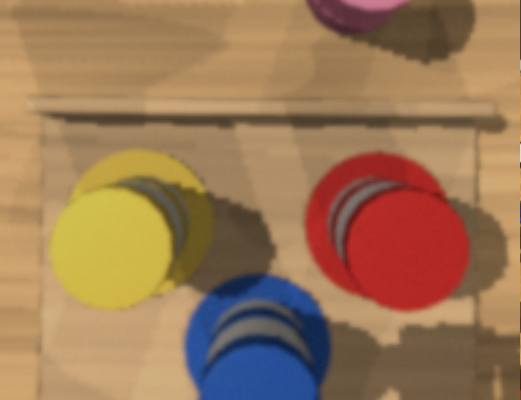

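View pics/scene9.png

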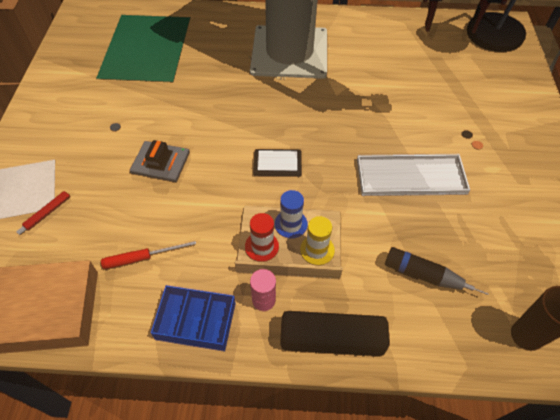

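The final views show each jar upright on its own disc: red (262,236), blue (292,212) and yellow (319,240). The battery is on the charger at (158,155), the drive has not moved, and the arm is clear.

```bash
python3 -c "
from h import *
print(workorder.sign_off())"
```

```text
the job is handed in; nothing more can be done
None
```

I handed the job in at about 84 s of the 144 s: the battery is upright on the charger's field, each jar stands on the disc of its own colour, and the hard drive was left where it lay; the sign-off gave no verdict, so this rests on my last camera views.

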